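# Load a painted disc under the spring flap of the engraving jig

### The arm

A 6-joint arm with a two-finger parallel gripper is mounted at the origin on the work surface. World frame = base frame: x ahead of the robot, y to its left, z up, the work surface at z = 0. Lengths are in m, angles in rad, forces in N, time in s.
With the tool pointing down it reaches from about 0.3 to 0.875 m from the base axis. Payload 4.2 kg.
Tool frame: the origin (TCP) lies at the very end of the fingers, on their centre line; the grasp point (between the pads) lies 19 mm behind it; z points along the fingers, y is the direction in which the jaws open and shut (so a half turn about z gives the same grasp; the last joint's range is limited). The gripper opens to 85 mm and grips with 20 to 120 N. Pads are 22 mm wide; open, the fingers measure 114 mm over their backs; the gripper's body (76 mm by 85 mm) begins 54 mm behind the grasp point. The pads swing forward as they close: fully open they stand 13 mm farther back than shut.
Start: joints at [1.309, 0.32, 1.565, -0, 1.257, -0.02], TCP at [0.138, 0.558, 0.231] pointing down, gripper open.
Joint ranges: [-3.11, 3.11], [-0.84, 2.01], [0.21, 2.61], [-1.34, 4.49], [0.05, 2.63], [-2.56, 2.56]. Speed limits (rad/s): [2.57, 2.57, 3.14, 3.14, 3.14, 3.14].

### API

Orientations are given as a rotation vector (axis times angle).
In Python, from cell import bot gives the robot as it stands.
- The arm moves only by the tool jog_arm, never from a script. Its argument "deltas" is a list that holds one entry, the list of rows, each a list of 4 numbers: the shift along the tool's x, y, z in cm, then the turn about the tool's z in degrees. In form: [[[x, y, z, twist], ...]]. A call has 1 to 20 rows; each row is the pose to reach, as a shift and turn from the pose measured when the call began, along the tool's axes at that moment; what a row does not reach only later rows make up. A row lasts 1/8 s, in which the tool goes at most 62.5 mm and 10.7 degrees, less where a joint would pass 70% of its speed; a pose out of reach is approached as far as the arm can. A call with a gripper value outside its range is refused whole. "gripper" is the finger opening in cm, from 0 to 8.54, set as the call begins (left out, the last holds). The fingers move at their own pace and stop on an object; the grip force is fixed at half the most. Time passes only in rows, so rows that repeat a pose let the fingers close. It gives the time, the measured TCP pose, the force and the opening at its end, in the units of the state.
- bot.get_state(): the state, without advancing time (a new reading comes with each control period).
- bot.camera(name): name is "scene" or "top" or "wrist"; returns the picture (480x640x3 uint8, red, green, blue); there is no depth.
- bot.get_calibration(name): a dict with "K" (3x3 intrinsics, pixels), "R" (3x3) and "t" (3): a world point X has camera coordinates R X + t. Camera axes: x right, y down, z forward; pixel columns grow to the right and rows downward; lengths in m; the calibration is good to about 2 mm. The wrist camera is an equidistant fisheye: a pixel r from the principal point sees the ray r / f radians off the axis. A picture is of the moment at which its call begins: read the wrist's pose just before it. get_calibration takes no time and is no camera call; for the wrist camera it gives the pose at the moment of the call.
- bot.finish_job(): hands the job in, once; it reports no verdict.
The state is a dict: "t": time; "joint_pos": joint angles; "dq": joint speeds; "joint_efforts": joint torques, N m; "eef_pos": TCP position; "eef_rot": TCP orientation; "ft_force": force on the tool from outside, world axes, zero at the start; "ft_torque": the same for the moment, N m; "width": finger opening in m.
Only numpy, scipy, OpenCV 4.12 (cv2) and the standard library are available. Lean on these libraries where they do the work, as an engineer would, in place of code of your own. Each camera call takes 0.05 s, during which the arm holds its last target. There are 200 camera calls.

### The job

Load the blue-and-white painted wooden disc into the engraving jig: with one fingertip press the yellow pedal down and keep it down so that the red spring flap stays open, and with the other fingertip push the disc along its lane and under the flap until it is fully home against the end stop. Then let the pedal up so that the flap closes down on the disc, and move away. Only press and push: do not lift or tip the disc, and leave everything else on the table where it stands.

Things in the scene. Friction and masses are not known exactly. Their poses are not given: they have to be found in the camera images.
- jig: Engraving jig, fixed to the table, plywood base plate 205 x 168 x 8 mm. Origin: table level, on the lane's centre line, straight below the flap's hinge line. x: along the lane in the pushing direction, to the end stop; y: to the pedal side; z up. Numbers below called 'jig' are mm in this frame. A fingertip at jig z 10 to 30 can push the disc; both fingertips can work level, at jig z 18 to 20.
- lane_stop (a point): Centre of the end stop's inner face at lane floor level (jig 72, 0, 8); the stop's top is at jig z 26. The lane floor (jig z 8) runs from jig x -116 to here, open at the -x end and above, between two aluminium walls with inner faces at jig y -47 and +47 (5 mm thick, tops at jig z 22).
- hinge (a point): Middle of the hinge (jig 0, 81, 20), beside the lane; its axis runs along jig y. Flap and pedal are one rocking piece on it. Its two lugs reach jig z 30, at jig x -7 to 7, y 52 to 56 and y 105 to 110.
- flap_edge (a point): Middle of the lower edge of the red flap, an upright plate 5 mm thick and 26 mm tall across the whole lane, with a lip on top. Closed, it is at jig (50, 0, 18) and blocks the lane; a disc pushed against it does not open it. Fully open it is at about jig (45, 0, 42), the flap's highest point at about jig z 72. It moves with the flap.
- flap (a joint): Angle of the flap-and-pedal piece, rad: 0 closed (pedal up), 0.5 fully open (pedal level, at its hard stop). The flap clears the disc's top from about 0.30; closed on the disc it reads about 0.29. A spring closes it: holding it at the stop takes about 4 N at the pedal's outer end, about 9 N at 40 mm from the hinge.
- pedal_end (a point): Point on top of the pedal (yellow plate with black ribs, 46 mm wide, jig y 58 to 104, 14 to 119 mm from the hinge on its -x side), on its middle line, 100 mm from the hinge. At rest the pedal slopes up away from the hinge (free end about jig z 75). Fully pressed it is level, its top at jig z 18 all along, so a fingertip can slide along it in x with the flap open.
- disc_mid (a point): Centre (half-way up) of the loose wooden disc with painted blue and white rings, 90 mm diameter, 24 mm thick, about 0.1 kg, flat on the lane floor (centre at jig z 20). At the start its centre is at jig x -35 to -3; home against the stop it is at jig x 27, with its rear edge at jig x -18.
- disc_done: Bystander: finished dark wooden disc with orange, green and yellow rings, 90 mm diameter, 24 mm thick, flat on the table near the jig; origin at its underside.
- paint_jar: Bystander: blue paint jar with red cap, 48 mm diameter, 62 mm tall, near the jig on its pedal side; origin at its underside.
- brush: Bystander: paint brush 170 mm long lying on the table beside the jig; origin at its underside.
- mug: Bystander: blue mug, 76 mm diameter, 88 mm tall, off to a side; origin at its underside.
- figure: Bystander: terracotta figurine, 52 mm diameter, 98 mm tall, off to a side; origin at its underside.
- bowl: Bystander: white bowl, 110 mm diameter, 40 mm tall, off to a side; origin at its underside.
- gift_box: Bystander: small cardboard box 70 x 90 x 50 mm, off to a side; origin at its underside.
There are look-alikes about, which are no part of the job. What is shaped like the part that bears disc_mid but pink or purple is not meant.

How it is judged:
On the way, in this order (a step that is already met when the one before it is completed fails the run):
1. a finger holds the flap open, the disc still in front of it (value of joint flap above 0.29 rad and contact force between the fingers and flap above 0.5 N and x of disc_mid in the frame of jig below 0.006 m), for 0.1 s.
2. the disc passes under the flap, pushed by a finger while a finger holds the flap open (value of joint flap above 0.27 rad and contact force between the fingers and flap above 0.5 N and contact force between the fingers and disc above 0.02 N and x of disc_mid in the frame of jig above 0.01 m).
At the end, for the whole second after the job is handed in: The disc lies flat and at rest in the lane, within 5 mm of the end stop, with the flap closed down on its top face (flap joint 0.2 to 0.32 rad, pressing on it with more than 1 N) and the robot clear (x of disc_mid in the frame of jig above 0.022 m and z of disc_mid in the frame of jig below 0.025 m and value of joint flap between 0.2 and 0.32 rad and contact force between flap and disc above 1 N and angle between disc's own z axis and vertical below 0.08 rad and linear speed of disc below 0.01 m/s); the robot touches nothing.
It fails at once if the disc is lifted more than 10 mm (z of disc_mid in the frame of jig above 0.03 m).
It fails at once if the disc is tipped by more than 0.25 rad (angle between disc's own z axis and vertical above 0.25 rad).
It fails at once if a bystander is moved by more than 25 mm (distance of any of disc_done, paint_jar, brush, mug, figure, bowl, gift_box from where it was at the start of the episode above 0.025 m).
It also fails if it takes over 40 s, if anything falls off the work surface, if the arm or the gripper's body presses on something with over 40 N, if the wrist force passes 120 N, or if a joint passes its speed limit or range.

## Working session

There is one attempt and no reset: what is moved stays moved. The work goes in short steps, Python scripts to look and compute and a tool call to move; the robot and the scene stay as the last step left them, time stands still between calls to the robot, and variables do not carry over. Pictures are saved under pics/ and viewed, about 8 in all and at most 12, crops included, and the job is handed in when it is done.

Besides the shell and the picture viewer there is one more tool, called after ">>>" as name(argument=value, ...) on one line, values as JSON. jog_arm: Moves the arm, as the interface text tells. Its arguments: {"type":"object","properties":{"deltas":{"type":"array"},"gripper":{"type":"number"}},"required":["deltas"]}

```bash
mkdir -p pics; ls
python3 - <<'E'
from cell import bot
import cv2
s=bot.get_state(); print(s)
for n in ("top","scene"):
    cv2.imwrite(f"pics/{n}1.png",bot.camera(n)[:,:,::-1]); c=bot.get_calibration(n); print(n,c)
E
```

```text
pics
{'t': 0.0, 'joint_pos': array([ 1.30897347e+00,  3.20343610e-01,  1.56568873e+00, -5.18787475e-06,
        1.25741534e+00, -2.00321216e-02]), 'dq': array([ 6.46935107e-05,  7.13467288e-04, -7.38672725e-04, -1.69491672e-04,
        2.38603779e-04, -7.78354215e-05]), 'joint_efforts': array([-1.54436566e-03, -4.15515089e+01, -2.34157151e+01, -2.64612781e-04,
        8.69763899e-03,  1.00605868e-05]), 'eef_pos': array([0.13757254, 0.55780213, 0.2304488 ]), 'eef_rot': array([-3.78845994e-01, -3.11840751e+00,  2.88583661e-03]), 'ft_force': array([-0.37529684, -0.39060419, -0.03530698]), 'ft_torque': array([ 0.02166234, -0.02351023,  0.01048889]), 'width': 0.08545072248740981}
top {'K': array([[518.06384547,   0.        , 326.84272871],
       [  0.        , 518.06384547, 234.86834346],
       [  0.        ,   0.        ,   1.        ]]), 'R': array([[-0.0179278 , -0.99981743,  0.00661098],
       [-0.98063347,  0.01629329, -0.19517307],
       [ 0.19502972, -0.00998197, -0.98074654]]), 't': array([-0.00791345,  0.53291568,  1.28307943])}
scene {'K': array([[624.20164259,   0.        , 332.03602009],
       [  0.        , 624.20164259, 243.16841315],
       [  0.        ,   0.        ,   1.        ]]), 'R': array([[ 0.66963826,  0.7426653 , -0.00573064],
       [ 0.44189064, -0.40461703, -0.80063582],
       [-0.59692316,  0.53360407, -0.59912389]]), 't': array([-0.37093941, -0.18283188,  1.82909403])}
```

View pics/top1.png

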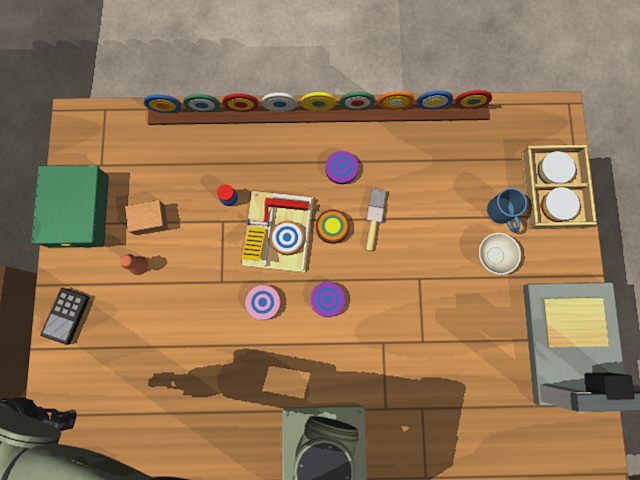

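View pics/scene1.png

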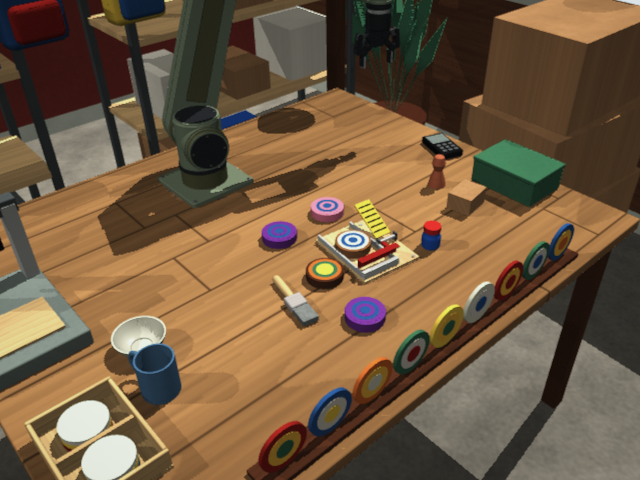

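The target disc, with blue and white rings, is in the jig at top (287,237) and scene (352,242). The look-alikes are pink at top (263,302) and purple at (328,299) and (342,167). None of them is in the jig, so none is meant. I'll confirm in an enlarged crop.

Run:
```python
import cv2,numpy as np
a=cv2.imread("pics/top1.png")[180:280,215:355]
b=cv2.imread("pics/scene1.png")[190:290,300:440]
r=lambda i:cv2.resize(i,None,fx=5.7,fy=5.7,interpolation=cv2.INTER_CUBIC)
cv2.imwrite("pics/c1.png",r(a));cv2.imwrite("pics/c2.png",r(b))
```

```text
(no output)
```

View pics/c1.png

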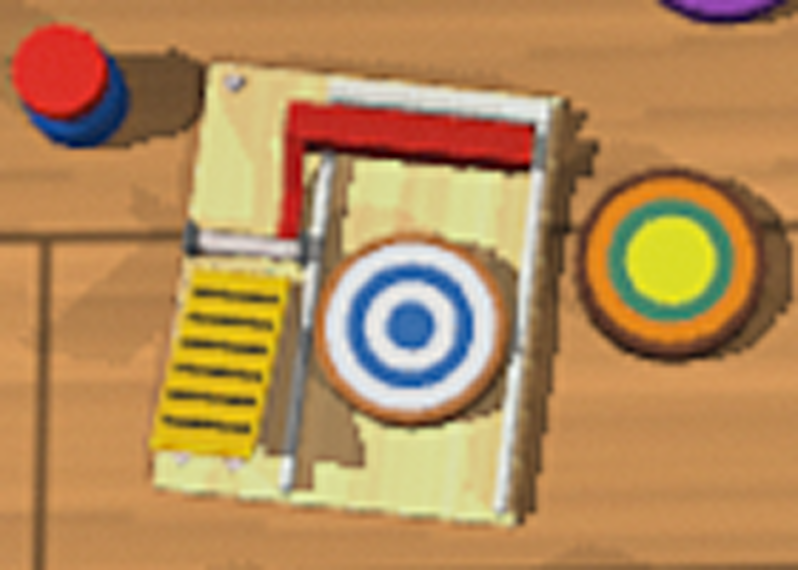

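The crop shows the blue-and-white disc in the lane at crop (411,325). The pedal is at lower left, the red flap at the top and closed, and the hinge lugs at (191,240) and (311,247). That confirms it as the disc meant.

```bash
cat > h.py <<'E'
import numpy as np,cv2
from scipy.optimize import least_squares
from cell import bot
def proj(n,X):
    c=bot.get_calibration(n); p=(c["R"]@np.atleast_2d(X).T).T+c["t"]; q=(c["K"]@p.T).T; return q[:,:2]/q[:,2:]
def ray(n,uv,z):
    c=bot.get_calibration(n); d=c["R"].T@np.linalg.inv(c["K"])@np.r_[uv,1]; o=-c["R"].T@c["t"]; return o+d*(z-o[2])/d[2]
def j2w(P,pose):
    x,y,a=pose; P=np.atleast_2d(P)/1000; c,s=np.cos(a),np.sin(a)
    return np.c_[x+c*P[:,0]-s*P[:,1],y+s*P[:,0]+c*P[:,1],P[:,2]]
E
python3 - <<'E'
from h import *
t=lambda u,v:(np.array([u,v])+.5)/5.7-.5+[215,180]
F=[((0,107.5,30),(191,238)),((0,54,30),(311,246)),((-116,49.5,22),(289,490)),((-116,-49.5,22),(502,514))]
f=lambda p:(proj("top",j2w([a for a,_ in F],p))-np.array([t(*b) for _,b in F])).ravel()
r=least_squares(f,[.6,.1,0]); print(r.x,np.rad2deg(r.x[2]),f(r.x).reshape(-1,2))
for c in [(207,63),(565,97),(520,522),(155,488)]:
    w=ray("top",t(*c),.008); d=w[:2]-r.x[:2];a=r.x[2];print("corner",c,1000*np.array([[np.cos(a),np.sin(a)],[-np.sin(a),np.cos(a)]])@d)
for c,z in [((411,325),.032),((240,360),.05)]:
    w=ray("top",t(*c),z); d=w[:2]-r.x[:2];print(w,1000*np.array([[np.cos(a),np.sin(a)],[-np.sin(a),np.cos(a)]])@d)
E
```

```text
[ 0.56726378  0.08211891 -0.11199837] -6.4170338423972 [[ 0.16391765 -0.86865855]
 [-0.6973115  -0.38096925]
 [ 0.03743407  0.91891369]
 [ 0.49072256  0.28963052]]
corner (207, 63) [ 87.62875526 114.33135803]
corner (565, 97) [ 87.2783985  -56.66489776]
corner (520, 522) [-116.5150545   -56.06060924]
corner (155, 488) [-116.77753294  113.29775605]
[0.53389686 0.08775026 0.032     ] [-33.78724506   1.86683586]
[0.51554056 0.16369646 0.05      ] [-60.5166181   75.28563087]
```

View pics/c2.png

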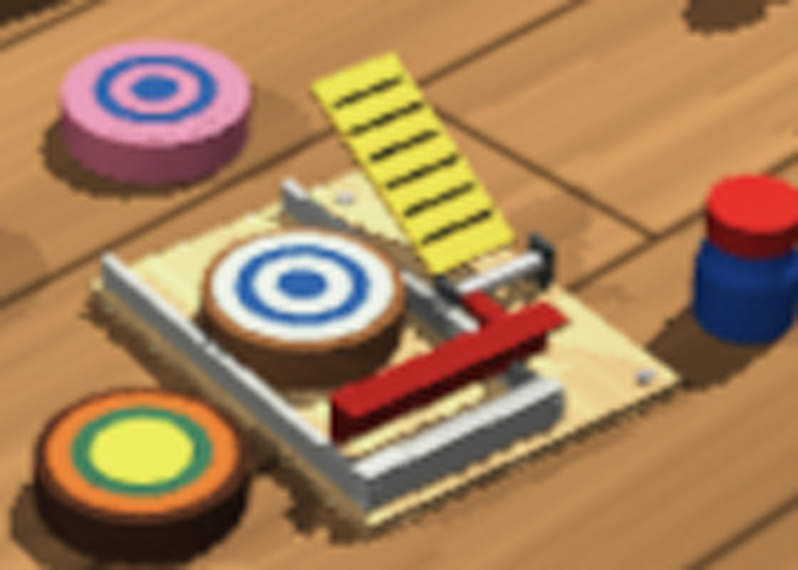

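Jig pose fitted: (0.567, 0.082), yaw −6.4°, with sub-pixel residuals. The disc is at about jig x −34. Next I'll hover behind the disc with the jaw axis along jig y.

```bash
cat >> h.py <<'E'
from scipy.spatial.transform import Rotation as Ro
POSE=[.5673,.0821,-.112]
def go(P,pose=POSE):
    s=bot.get_state(); R=Ro.from_rotvec(s["eef_rot"]).as_matrix()
    d=R.T@(j2w(P,pose)[0]-s["eef_pos"])*100
    a=pose[2]; yj=np.array([-np.sin(a),np.cos(a),0]); v=R.T@yj
    tw=np.rad2deg(np.arctan2(-v[0],v[1])); tw=(tw+90)%180-90
    c,si=np.cos(-a),np.sin(-a); q=(s["eef_pos"][:2]-pose[:2])*1000
    print("jig now",np.round([c*q[0]-si*q[1],si*q[0]+c*q[1],s["eef_pos"][2]*1000],1),"delta cm",d.round(2),"twist",tw.round(2),"tool x in jig",(R.T[0]@np.array([np.cos(a),np.sin(a),0])).round(3),"F",s["ft_force"].round(1),"w",s["width"],"t",s["t"])
E
python3 -c "
from h import *
go([-102,43,120])"
```

```text
jig now [-480.2  424.8  230.6] delta cm [-42.44 -32.94  11.11] twist -7.43 tool x in jig -0.992 F [-0.5 -1.2 -0.4] w 0.0853919467963676 t 0.1
```

>>> jog_arm(deltas=[[[-4.24,-3.29,0,-1],[-8.5,-6.6,0,-2],[-12.7,-9.9,0,-3],[-17,-13.2,0,-4],[-21.2,-16.5,0,-5],[-25.5,-19.8,0,-6],[-29.7,-23,0,-7],[-34,-26.3,0,-7.43],[-38.2,-29.6,0,-7.43],[-42.44,-32.94,0,-7.43],[-42.44,-32.94,4,-7.43],[-42.44,-32.94,8,-7.43],[-42.44,-32.94,11.11,-7.43],[-42.44,-32.94,11.11,-7.43],[-42.44,-32.94,11.11,-7.43]]])

```text
t: 1.98
eef_pos: [0.4715, 0.1365, 0.121]
eef_rot: [0.176, 3.135, -0.002]
ft_force: [0.3, 0.2, 0.4]
width: 0.0856
```

Run:
```python
from h import *
go([-102,43,60])
cv2.imwrite("pics/w1.png",bot.camera("wrist")[:,:,::-1])
```

```text
jig now [-101.3   43.4  121. ] delta cm [ 0.08 -0.03  6.1 ] twist -0.0 tool x in jig -1.0 F [0.3 0.2 0.4] w 0.08555346066710087 t 1.975
```

View pics/w1.png

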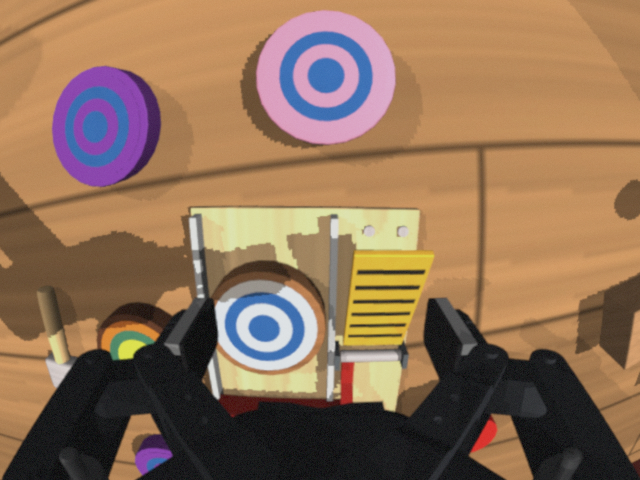

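The wrist view shows the disc in the lane at (263,327), the pedal at (385,300) and the wall ends at about (196,217) and (334,217). The fingers straddle the lane and the pedal. I'll cross-check the jig pose with this view.

```bash
cat >> h.py <<'E'
def fish(X,c):
    p=(c["R"]@np.atleast_2d(X).T).T+c["t"]; rr=np.hypot(p[:,0],p[:,1]); th=np.arctan2(rr,p[:,2]); K=c["K"]
    return np.c_[K[0,2]+K[0,0]*th*p[:,0]/rr,K[1,2]+K[1,1]*th*p[:,1]/rr]
E
python3 - <<'E'
from h import *
c=bot.get_calibration("wrist"); print(c["K"])
F=[((0,107.5,30),(404,348)),((0,54,30),(337,346)),((-116,49.5,22),(334,216)),((-116,-49.5,22),(196,217)),((-116,113,8),(419,210)),((-116,-55,8),(190,208))]
f=lambda p:(fish(j2w([a for a,_ in F],p),c)-np.array([b for _,b in F])).ravel()
print(f(POSE).reshape(-1,2).round(1))
r=least_squares(f,POSE); print(r.x,f(r.x).reshape(-1,2).round(1))
g=least_squares(lambda q:(fish(j2w([q[0],q[1],32],r.x),c)-[263,327]).ravel(),[-34,0]);print("disc",g.x)
s=bot.get_state();R=Ro.from_rotvec(s["eef_rot"]).as_matrix()
for y in(-.057,-.0427,.0427,.057):print(y,[fish(s["eef_pos"]+R@np.array([x,y,-.013]),c).round() for x in (-.011,.011)])
E
```

```text
[[371.64829954   0.         320.35398638]
 [  0.         371.64829954 235.42915959]
 [  0.           0.           1.        ]]
[[-2.2 14.2]
 [-3.3 18.2]
 [-5.1 -1.4]
 [-9.  -1.4]
 [-2.7  0.3]
 [-3.6  3. ]]
[ 0.56494669  0.08678853 -0.09834317] [[ 3.9  9.5]
 [ 2.5 14.4]
 [-0.8 -6.5]
 [-5.6 -4.5]
 [ 1.4 -5.5]
 [-0.3  0.2]]
disc [-31.97336409  -1.96412085]
-0.057 [array([[187., 338.]]), array([[179., 292.]])]
-0.0427 [array([[219., 340.]]), array([[212., 293.]])]
0.0427 [array([[421., 340.]]), array([[427., 293.]])]
0.057 [array([[453., 338.]]), array([[460., 292.]])]
```

>>> jog_arm(deltas=[[[-0.2,0.05,2,0],[-0.2,0.05,4,0],[-0.2,0.05,5.5,0],[-0.2,0.05,7,0],[-0.2,0.05,8.5,0],[-0.2,0.05,9.5,0],[-0.2,0.05,10.5,0],[-0.2,0.05,11.1,0],[-0.2,0.05,11.1,0],[-0.2,0.05,11.1,0]]])

```text
t: 3.28
eef_pos: [0.4743, 0.1369, 0.0106]
eef_rot: [0.176, 3.134, -0.001]
ft_force: [-2.2, 2.5, 2.9]
width: 0.0852
```

Run:
```python
from h import *
go([-99,43,6])
w=bot.camera("wrist")[:,:,::-1]; s=bot.camera("scene")[160:310,280:480,::-1]
cv2.imwrite("pics/w2.png",np.vstack([w[150:450,100:540],cv2.resize(s,(440,300),interpolation=cv2.INTER_CUBIC)]))
```

```text
jig now [-98.6  44.1  10.6] delta cm [ 0.04 -0.11  0.46] twist 0.0 tool x in jig -1.0 F [-2.2  2.5  2.9] w 0.08520005422792258 t 3.275
```

View pics/w2.png

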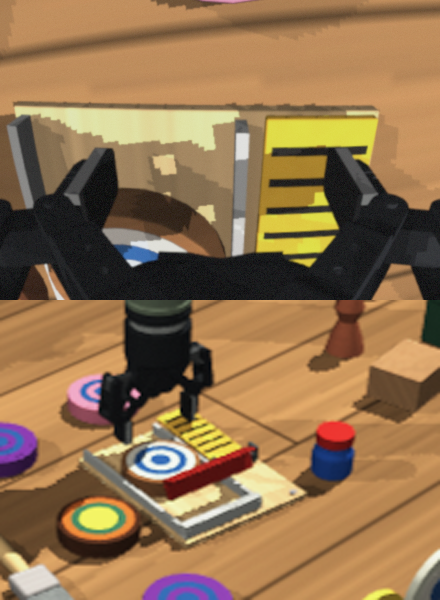

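Flap open with the disc undisturbed: fingertip A is on the pedal and B is in the lane behind the disc. I'll press the last few mm, then push.

>>> jog_arm(deltas=[[[0,-0.05,0.25,0],[0,-0.05,0.45,0],[0,-0.05,0.45,0],[-0.5,-0.05,0.45,0],[-1,-0.05,0.45,0],[-1.5,-0.05,0.45,0],[-2,-0.05,0.45,0]]])

```text
t: 4.25
eef_pos: [0.4941, 0.134, 0.0061]
eef_rot: [0.176, 3.135, -0.001]
ft_force: [-3.0, 0.5, 3.5]
width: 0.0854
```

Run:
```python
from h import *
go([-31,43,6])
w=bot.camera("wrist")[:,:,::-1]; s=bot.camera("scene")[160:310,280:480,::-1]
cv2.imwrite("pics/w3.png",np.vstack([w[150:450,100:540],cv2.resize(s,(440,300),interpolation=cv2.INTER_CUBIC)]))
```

```text
jig now [-78.5  43.4   6.1] delta cm [-4.75 -0.04  0.02] twist -0.0 tool x in jig -1.0 F [-3.   0.5  3.5] w 0.08541380285084399 t 4.25
```

View pics/w3.png

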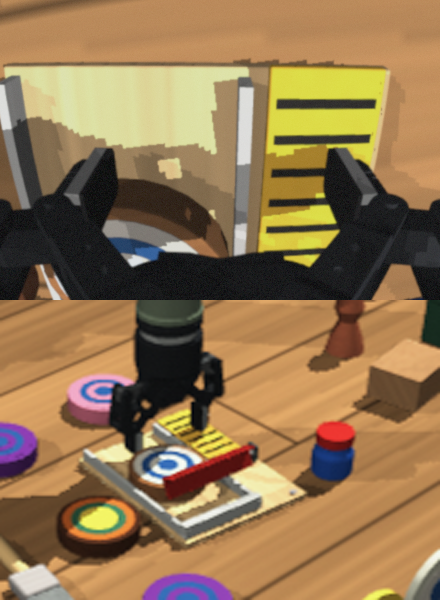

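The flap is held open and the disc is moving with the finger. I'll keep pushing to near home, with slightly more press.

>>> jog_arm(deltas=[[[-0.5,0,0.05,0],[-1,0,0.1,0],[-1.5,0,0.1,0],[-2,0,0.1,0],[-2.5,0,0.1,0],[-3,0,0.1,0],[-3.4,0,0.1,0],[-3.8,0,0.1,0],[-4.1,0,0.1,0],[-4.3,0,0.1,0],[-4.3,0,0.1,0]]])

```text
t: 5.72
eef_pos: [0.5373, 0.1292, 0.0057]
eef_rot: [0.175, 3.134, -0.001]
ft_force: [-5.9, 0.5, 7.4]
width: 0.0854
```

Run:
```python
from h import *
go([-29,43,5])
w=bot.camera("wrist")[:,:,::-1]; s=bot.camera("scene")[160:310,280:480,::-1]
cv2.imwrite("pics/w4.png",np.vstack([w[150:450,100:540],cv2.resize(s,(440,300),interpolation=cv2.INTER_CUBIC)]))
```

```text
jig now [-35.1  43.5   5.7] delta cm [-0.61 -0.05  0.07] twist 0.01 tool x in jig -1.0 F [-5.9  0.5  7.4] w 0.08540310427614817 t 5.725
```

View pics/w4.png

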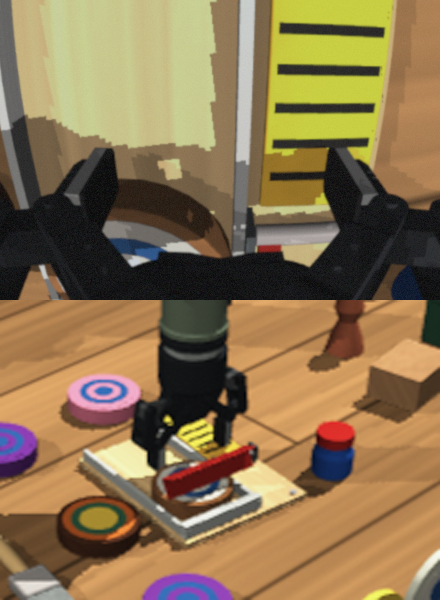

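>>> jog_arm(deltas=[[[-0.2,0,0.05,0],[-0.4,0,0.05,0],[-0.5,0,0.05,0],[-0.5,0,0.05,0]]])

```text
t: 6.32
eef_pos: [0.5412, 0.1287, 0.0056]
eef_rot: [0.175, 3.136, -0.001]
ft_force: [-7.6, 0.9, 8.8]
width: 0.0855
```

>>> jog_arm(deltas=[[[-0.2,0,0.05,0],[-0.3,0,0.05,0],[-0.3,0,0.05,0]]])

```text
t: 6.7
eef_pos: [0.5413, 0.1286, 0.0053]
eef_rot: [-0.176, -3.131, 0.002]
ft_force: [-10.6, 1.6, 11.9]
width: 0.0853
```

>>> jog_arm(deltas=[[[-0.3,0,0.03,0],[-0.6,0,0.03,0],[-0.8,0,0.03,0],[-0.8,0,0.03,0]]])

```text
t: 7.2
eef_pos: [0.5414, 0.1284, 0.0053]
eef_rot: [-0.181, -3.114, 0.002]
ft_force: [-22.2, 5.9, 22.7]
width: 0.0856
```

Run:
```python
from h import *
go([-29,43,5])
s=bot.camera("scene")[190:290,310:430,::-1]
t=bot.camera("top")[180:280,225:345,::-1]
cv2.imwrite("pics/s5.png",np.vstack([cv2.resize(i,(720,600),interpolation=cv2.INTER_CUBIC)[::2,::2] if 0 else cv2.resize(i,(360,300),interpolation=cv2.INTER_CUBIC) for i in (s,t)]))
```

```text
jig now [-30.9  43.1   5.3] delta cm [-0.19 -0.01  0.03] twist -0.23 tool x in jig -1.0 F [-22.2   5.9  22.7] w 0.08555955345339414 t 7.2
```

View pics/s5.png

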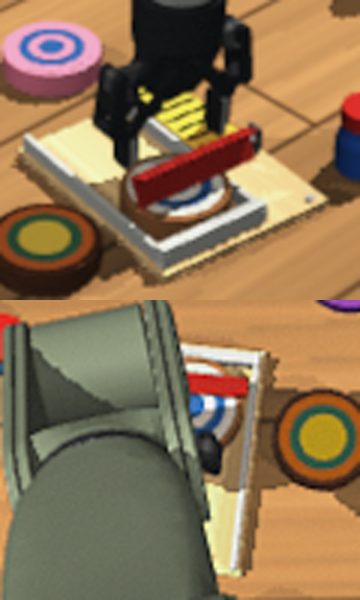

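Hard contact: x holds at −31 while the force climbs to 22 N, and the disc sits at the end stop in the picture. I'll back off with the pedal held, then lift straight up.

>>> jog_arm(deltas=[[[0.2,0,0,0],[0.5,0,0,0],[0.9,0,0,0],[1.2,0,0,0],[1.2,0,-0.5,0],[1.2,0,-1,0],[1.2,0,-1.8,0],[1.2,0,-3,0],[1.2,0,-5,0],[1.2,0,-8,0],[1.2,0,-12,0],[1.2,0,-15,0],[6,0,-18,0],[12,0,-20,0],[17,0,-20,0],[17,0,-20,0],[17,0,-20,0]]])

```text
t: 9.43
eef_pos: [0.3777, 0.1482, 0.2097]
eef_rot: [-0.18, -3.116, 0.002]
ft_force: [-0.1, -0.6, -0.8]
width: 0.0853
```

Run:
```python
from h import *
go([-29,43,5])
s=bot.camera("scene")[190:290,310:430,::-1]
t=bot.camera("top")[180:280,225:345,::-1]
cv2.imwrite("pics/s6.png",np.vstack([cv2.resize(i,(360,300),interpolation=cv2.INTER_CUBIC) for i in (s,t)]))
```

```text
jig now [-195.8   44.5  209.7] delta cm [-17.1   -0.05  20.12] twist -0.19 tool x in jig -1.0 F [-0.1 -0.6 -0.8] w 0.08533235202617996 t 9.425
```

View pics/s6.png

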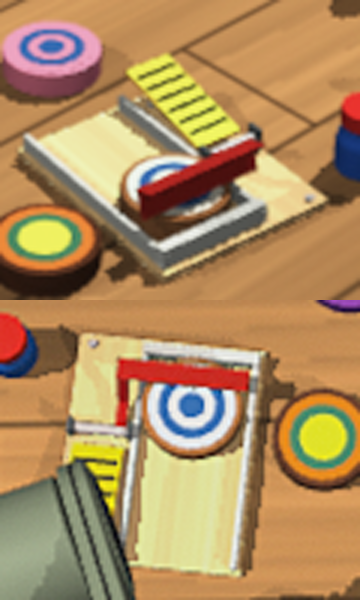

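Run:
```python
from h import *
w=ray("top",np.array([190.5/3-.5+225,(405.5-300)/3-.5+180]),.032); a=POSE[2]; d=w[:2]-POSE[:2]
print("disc jig x,y",1000*np.array([[np.cos(a),np.sin(a)],[-np.sin(a),np.cos(a)]])@d)
bot.finish_job()
```

```text
disc jig x,y [25.11885533  4.87721729]
the job is handed in; nothing more can be done
```

The blue-and-white disc is loaded in the jig with the flap closed on top of it, and I handed the job in. There was no verdict, so this rests on my own checks.

One fingertip held the pedal down while the other pushed the disc under the open flap to the end stop. I then backed off 12 mm with the pedal still held, let it up and moved clear.

- **Disc home:** at the end of the push the finger stopped moving while the horizontal force rose to about 22 N, so the disc was against the stop.
- **Final pictures:** the disc lies flat at the stop, the flap rests on its top face, and the jar and finished disc look unmoved. I did not re-check the bystanders farther off.
- **Robot clear:** the force reading is about 0 N, and the tool is about 0.2 m up and behind the jig.
- **Time:** the robot clock stood at 9.4 s of the 40 s allowed.

**Where readings disagreed:**
- The last picture puts the disc centre at jig x 25 mm, y 5 mm. Home is x 27 mm, and the walls should keep y within about 2 mm. The finger also stopped about 2 mm short of where I expected.
- The wrist camera's fit of the jig position differed from the top camera's by up to 5 mm, mostly in y.
- I put these down to errors in the jig position and in reading pixels, since the contact was firm.

I had no direct reading of the flap's angle or its force on the disc.

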